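# Refit the knob of the counter gas burner and hold the valve in

## Task

The control knob has come off the little gas burner on the shop counter. The tin measure standing on the burner has its handle over the valve stem, so take it off and stand it upright on the counter, clear of the burner. Then pick up the knob, turn it so that the flat in its bore matches the flat on the stem, push it fully home on the stem and press it in against the valve spring; finish while still holding the knob pressed in, without knocking over or shifting the tea glass, the soap bar or the iron weight.

Things in the scene. Friction and masses are not known exactly. Their poses are not given: they have to be found in the camera images.
- hob: The burner, fixed to the counter: metal body 210 mm (along its x) by 182 mm, top panel 50 mm high; pan support (four dark arms) 80 mm high, within 60 mm of the burner's axis, which is at x = +30 mm; the brass valve stem stands at x = -72 mm, y = 0. Origin at the centre of its underside; -x is the front with the stem, z up.
- stem_tip (a point): Centre of the top end of the upright valve stem, 26 mm above the burner's panel. A 10 mm round shaft with one flat 2.5 mm from its axis, reaching 18 mm below the tip; top edge bevelled by 1.4 mm. This frame's x axis is the way the flat faces: level, straight at the burner in the middle of the pan support. The stem does not turn. It goes down when pressed (see the joint).
- valve_stem (a joint): How far the valve stem is pushed down into the burner, in m: 0 up (at rest), 0.006 at its stop. A spring pushes it up with about 4 N at the start of the travel and 8 N at the stop.
- knob_mid (a point): Loose black knob, right way up on the counter right of the burner; point on its axis, 16 mm above its underside. Round body 40 mm wide, 16 mm high; on it a bar grip 14 mm thick, 40 mm long, its sides from 20 to 32 mm above the underside. x axis along the bar, towards its pointed end with a white line. When fully home on the stem this point lies at the stem's tip. 45 g.
- knob: The same knob; origin at the centre of its underside, axes as above. In the underside is a D-shaped bore 16 mm deep, 0.7 mm wider all round than the stem. The bore's flat lies on the pointer (+x) side, so the knob goes on only with its pointer towards the burner. Pressed right in, it still clears the panel by 4 mm.
- scoop_handle (a point): Point in the handle of the tin measure, 18 mm from the cup's wall, 33 mm above the cup's underside; y axis level, along the handle towards the cup, whose axis is 50 mm away. The handle is 8 mm thick sideways, nearly level, and reaches 76 mm the other way, over the stem. z up.
- scoop: The same tin measure, 120 g with its thick bottom, standing on the pan support at the start: an open cup 62 mm wide and 34 mm high with the handle, 157 mm long in all. Origin level with the cup's underside, 48 mm from the cup's axis under the handle; axes as above.
- tea_glass: Bystander: tea glass, 62 mm wide and 86 mm high, behind the burner on the right. Origin at the centre of its underside. The counter between the glass, the soap bar, the knob and the burner is free.
- soap_bar: Bystander: rough cream-coloured bar of soap, 59 x 90 x 46 mm, to the right, behind the weight. Origin at the centre of its underside.
- iron_weight: Bystander: dark scale weight, 44 mm wide and 42 mm high, to the right of the knob. Origin at the centre of its underside.
- till_corner (a point): Upper corner, nearest the tea glass, of the fixed wooden till chest (182 mm high, 244 x 258 mm), which stands at the back on the right; keep off it.
- window_sill (a point): Middle of the inner top edge of the fixed wooden window sill that runs between the robot and the counter, 125 mm above the counter, parallel to the counter's long edge; its y axis runs along the sill. The window over it stands open from the sill up. A post 90 mm thick, as high as the window, bounds it 320 mm from this point along -y; the arm passes to the left of that post.
Not all that is in view belongs to the job. Leave any pink look-alike of the knob alone.

How it is judged:
By the outcome, as a careful person would: the job done as asked, in the order asked, and still so for the second after the job is handed in, while the arm keeps its last pose, push and grip.
It also fails if it takes over 58 s, if anything falls off the work surface, if the arm or the gripper's body presses on something with over 40 N, if the wrist force passes 120 N, or if a joint passes its speed limit or range.

## Robot

A 7-joint arm with a two-finger parallel gripper is mounted at the origin on a cart in front of the work surface, level with it; the furniture and walls round the work are solid. World frame = base frame: x ahead of the robot, y to its left, z up, the work surface at z = 0. Lengths are in m, angles in degrees, forces in N, time in s.
With the tool pointing down it reaches from about 0.425 to 0.875 m from the base axis. Payload 4.7 kg.
Tool frame: the origin (TCP) lies between the finger pads; the fingertips stand 25 mm ahead of it and the grasp point (between the pads) lies 6 mm ahead of it (env.tip_reach is the distance from the TCP to the fingertips, in m); z points along the fingers, y is the direction in which the jaws open and shut (so a half turn about z gives the same grasp; the last joint's range is limited). The gripper opens to 87 mm and grips with 3 to 60 N. Pads are 19 mm wide; open, the fingers measure 117 mm over their backs; the gripper's body (75 mm by 190 mm) begins 51 mm behind the grasp point.
Start: joints at [-74.593, 18.392, -4.016, 83.108, 1.295, 78.541, -3.26], TCP at [0.164, 0.629, 0.248] pointing down, gripper open.
Joint ranges: [-163.93, 163.93], [-17.29, 119.83], [-79.2, 71.16], [3.27, 140.29], [-89.18, 269.18], [5.43, 117.66], [-154.24, 154.24]. Speed limits (degrees/s): [147.25, 147.25, 180, 180, 180, 180, 180].

## Interface

Orientations are given as [roll, pitch, yaw] about the fixed x, y, z axes, in that order (R = Rz(yaw) Ry(pitch) Rx(roll)).
In Python, from cell import env, viewer, job gives the robot as it stands.
- The arm moves only by the tool move_arm, never from a script. Its argument "steps" is a list of rows, each a list of 7 numbers: the finger opening in cm, from 0 to 8.7, then the shift along the tool's x, y, z in cm, then the turn, a rotation vector about the tool's x, y, z in rad. In form: [[fingers, tx, ty, tz, wx, wy, wz], ...]. A call has 1 to 5 rows; each row shifts and turns the commanded pose from where the row before left it, along the tool's axes as they then stand; what a row does not reach is not made up. A row lasts 1/12 s, in which the tool goes at most 41.7 mm and 7.16 degrees, less where a joint would pass 70% of its speed; a pose out of reach is approached as far as the arm can. A call is refused whole if a number of a shift passes 4.17 or a number of a turn 0.125, either way. A call with a gripper value outside its range is refused whole. The fingers move at their own pace and stop on an object; "force" is the grip in N (left out, the last holds). Time passes only in rows, so rows that do not move let the fingers close. It gives the time, the measured TCP pose, the force and the opening at its end, in the units of the state.
- env.get_obs(): the state, without advancing time (a new reading comes with each control period).
- viewer.read_camera(name): name is "scene" or "top" or "wrist"; returns a dict with "img" (480x640x3 uint8, red, green, blue), "vfov" (degrees; the focal length in pixels is half the picture's height over the tangent of half this angle, whatever the lens; pixels are square), "cx", "cy" (the principal point, pixels), "k1" (the pictures are not rectified: a ray, as slopes to the right and down, at radius r is drawn at 1 + k1 r^2 times it, then the intrinsics apply), "extrinsics" (4x4, takes a point from world to camera coordinates); the wrist camera has in their place "mount" (4x4, takes a point from camera to tool coordinates, whose origin is the TCP and whose axes are the flange's). Camera axes: x right, y down, z forward; pixel columns grow to the right and rows downward; lengths in m; the calibration is good to about 2 mm. A picture is of the moment at which its call begins: read the wrist's pose just before it. There is no depth.
- job.sign_off(): hands the job in, once; it reports no verdict.
The state is a dict: "time_s": time; "qpos": joint angles; "joint_velocities": joint speeds; "effort": joint torques, N m; "tool_pos": TCP position; "tool_rot": TCP orientation; "force": force on the tool from outside, world axes, zero at the start; "wrist_torque": the same for the moment, N m; "grip_width": finger opening in m.
Only numpy, scipy, OpenCV 4.12 (cv2) and the standard library are available. Lean on these libraries where they do the work, as an engineer would, in place of code of your own. Each camera call takes 0.05 s, during which the arm holds its last target.

## Working session

There is one attempt and no reset: what is moved stays moved. The work goes in short steps, Python scripts to look and compute and a tool call to move; the robot and the scene stay as the last step left them, time stands still between calls to the robot, and variables do not carry over. Pictures are saved under pics/ and viewed, and the job is handed in when it is done.

Besides the shell and the picture viewer there is one more tool, called as name([rows], argument=value, ...), one row to a line, values as JSON. move_arm: Moves the arm, as the interface text tells. Its arguments: {"type":"object","properties":{"steps":{"type":"array"},"force":{"type":"number"}},"required":["steps"]}

```bash
ls; mkdir -p pics; python3 - <<'E'
from cell import env, viewer, job
import cv2
o=env.get_obs(); print(o); print(env.tip_reach)
for n in ("scene","top","wrist"):
    c=viewer.read_camera(n); cv2.imwrite(f"pics/{n}0.png",c["img"][:,:,::-1])
    print(n,{k:v for k,v in c.items() if k!="img"})
E
```

```text
pics
{'time_s': 0.0, 'qpos': array([-74.59395937,  18.43938424,  -4.01569418,  83.17454372,
         1.29558947,  78.54042483,  -3.26075924]), 'joint_velocities': array([-0.06284724,  0.03300375,  0.03753205, -0.02791474,  0.00952351,
        0.00523219,  0.02061346]), 'effort': array([ 5.05238149e-04, -4.91290605e+01, -4.03340813e-01, -3.12524414e+01,
       -6.37893146e-02,  4.37620562e-02,  1.81438586e-04]), 'tool_pos': array([0.16374707, 0.62851803, 0.24646095]), 'tool_rot': array([-1.79890923e+02,  6.24590184e-03,  1.65403220e+02]), 'force': array([-0.29445483, -0.09471137,  0.2523945 ]), 'wrist_torque': array([ 0.00334564,  0.04733794, -0.02447701]), 'grip_width': 0.08680464530675795}
0.025
scene {'vfov': 42.19958958520836, 'cx': 315.1121538454322, 'cy': 239.13492557991356, 'k1': -0.052193157286858784, 'extrinsics': array([[ 0.96312738, -0.26830057, -0.02001149, -0.53729303],
       [-0.16704119, -0.53800852, -0.82622277,  0.24673568],
       [ 0.21090969,  0.79910052, -0.56298798,  0.90706173],
       [ 0.        ,  0.        ,  0.        ,  1.        ]])}
top {'vfov': 49.37353306017422, 'cx': 324.7077518254396, 'cy': 229.997515343198, 'k1': 0.00395891951921172, 'extrinsics': array([[-0.0167987 , -0.99984634,  0.00501071,  0.06859503],
       [-0.97624829,  0.01531918, -0.21611246,  0.58682395],
       [ 0.21600249, -0.0085221 , -0.97635562,  1.00043954],
       [ 0.        ,  0.        ,  0.        ,  1.        ]])}
wrist {'vfov': 58.83556939093533, 'cx': 317.89793010977377, 'cy': 245.09298568310726, 'k1': -0.06103163313881926, 'mount': array([[ 1.37199732e-03, -9.52941276e-01, -3.03151845e-01,
         8.37982123e-02],
       [ 9.99998262e-01,  1.69009438e-03, -7.86951349e-04,
        -5.78247357e-04],
       [ 1.26227365e-03, -3.03150239e-01,  9.52941939e-01,
        -1.37061867e-01],
       [ 0.00000000e+00,  0.00000000e+00,  0.00000000e+00,
         1.00000000e+00]])}
```

View pics/scene0.png

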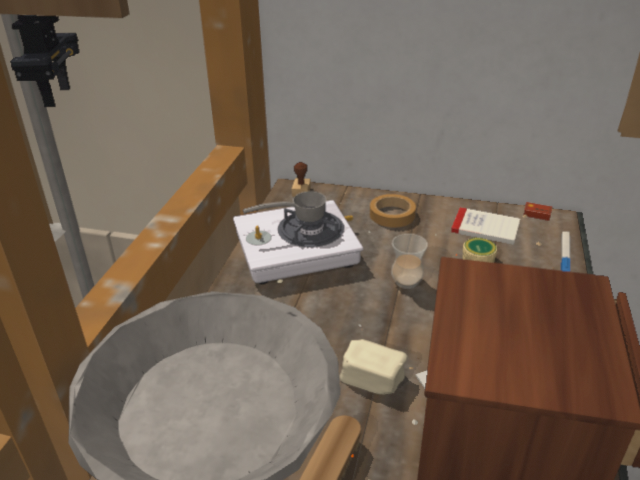

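View pics/top0.png

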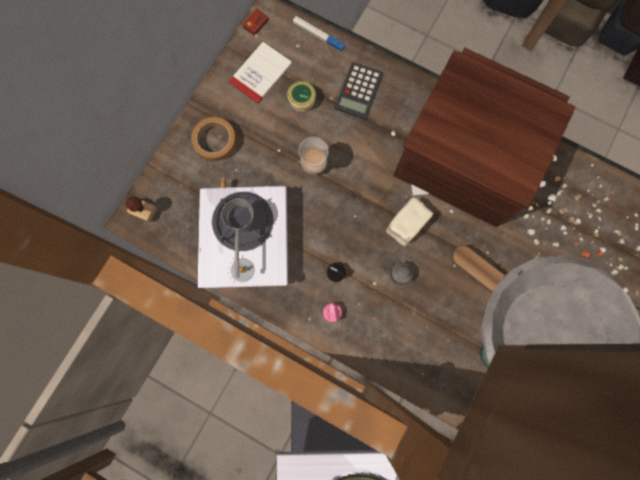

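View pics/wrist0.png

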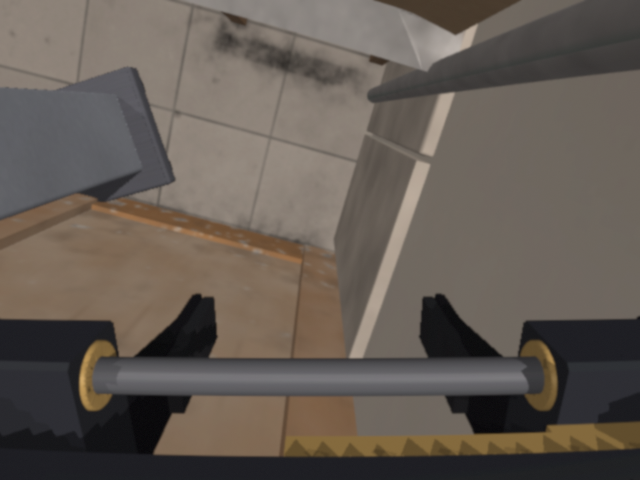

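The top view shows the burner at (243,237) with the measure's cup at (238,215) and its handle running down to the stem at (242,268). The black knob is at (336,272). The things that could be mistaken for it are the pink look-alike (332,313), the dark iron weight (402,272) and the stamp (140,208). I choose the black one at (336,272) and will check it in a crop.

```bash
cat > h.py <<'E'
from cell import env, viewer, job
import numpy as np, cv2
from scipy.spatial.transform import Rotation as R
def cam(n):
    o=env.get_obs(); c=viewer.read_camera(n)
    f=240/np.tan(np.radians(c["vfov"])/2)
    c["K"]=np.array([[f,0,c["cx"]],[0,f,c["cy"]],[0,0,1]]); c["f"]=f
    if n=="wrist":
        T=np.eye(4); T[:3,:3]=R.from_euler("xyz",o["tool_rot"],degrees=True).as_matrix(); T[:3,3]=o["tool_pos"]
        c["M"]=T@c["mount"]          # cam->world
    else: c["M"]=np.linalg.inv(c["extrinsics"])
    return c
def ray(c,u,v):
    p=cv2.undistortPoints(np.array([[[u,v]]],float),c["K"],np.array([c["k1"],0,0,0,0.]))[0,0]
    d=c["M"][:3,:3]@np.array([p[0],p[1],1]); return c["M"][:3,3],d/np.linalg.norm(d)
def onz(c,u,v,z):
    o,d=ray(c,u,v); return o+d*(z-o[2])/d[2]
def proj(c,P):
    q=np.linalg.inv(c["M"]); P=np.atleast_2d(np.array(P,float))
    X=P@q[:3,:3].T+q[:3,3]
    return cv2.projectPoints(X.reshape(-1,1,3),np.zeros(3),np.zeros(3),c["K"],np.array([c["k1"],0,0,0,0.]))[0][:,0]
def tri(a,pa,b,pb):
    o1,d1=ray(a,*pa);o2,d2=ray(b,*pb)
    A=np.stack([d1,-d2],1); t=np.linalg.lstsq(A,o2-o1,rcond=None)[0]
    p,q=o1+t[0]*d1,o2+t[1]*d2; return (p+q)/2,np.linalg.norm(p-q)
def crop(c,x0,y0,x1,y1,s,name):
    i=cv2.resize(c["img"][y0:y1,x0:x1,::-1],None,fx=s,fy=s,interpolation=cv2.INTER_CUBIC); cv2.imwrite("pics/"+name,i)
E
python3 - <<'E'
from h import *
c=cam("top"); crop(c,185,170,345,330,4.5,"t1.png")
# rect of white panel
s=cam("scene"); crop(s,225,155,385,285,5,"s1.png")
for n,p in dict(cup=(238,215),knob=(336,272),glass=(314,158),soap=(410,220),weight=(402,272),sillL=(100,270),sillR=(400,440)).items():
    print(n,onz(c,*p,0.0).round(3))
print(onz(c,110,262,.125),onz(c,405,425,.125))
print(onz(c,324,239,0), c["M"][:3,3], s["M"][:3,3])
E
```

```text
cup [0.638 0.247 0.   ]
knob [0.51  0.036 0.   ]
glass [0.767 0.08  0.   ]
soap [ 0.621 -0.127  0.   ]
weight [ 0.508 -0.104  0.   ]
sillL [ 0.523  0.537 -0.   ]
sillR [ 0.172 -0.084  0.   ]
[0.51884679 0.46597374 0.125     ] [ 0.21812781 -0.07679112  0.125     ]
[0.58216669 0.06035056 0.        ] [0.35794076 0.06812067 1.10326102] [ 0.36738854 -0.73624362  0.70377145]
```

View pics/t1.png

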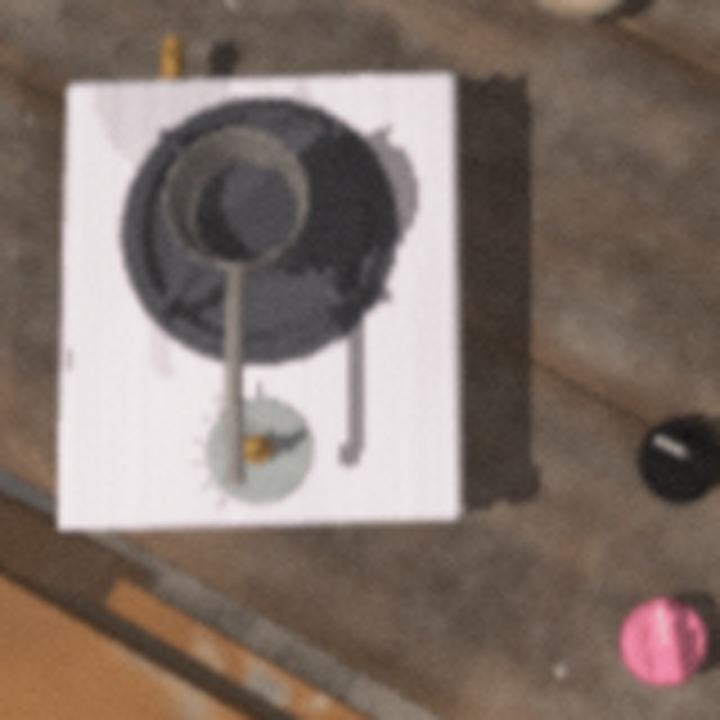

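View pics/s1.png

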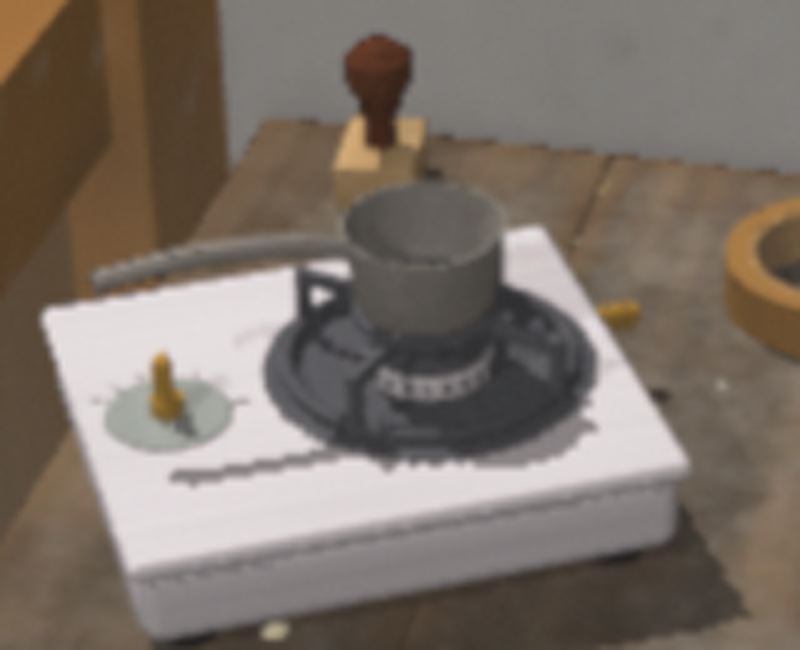

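```bash
python3 - <<'E'
from h import *
c=cam("top"); s=cam("scene")
T=lambda x,y:(x/4.5+185-.4,y/4.5+170-.4); S=lambda x,y:(x/5+225-.4,y/5+155-.4)
C=[onz(c,*T(*p),.05) for p in [(68,83),(455,72),(462,520),(58,530)]]
for p in C: print("corner",p.round(4))
m=sum(C)/4; ax=(C[0]+C[1]-C[2]-C[3]); yaw=np.arctan2(ax[1],ax[0]); print("hob",m,np.degrees(yaw), np.linalg.norm(ax)/2, np.linalg.norm(C[0]+C[3]-C[1]-C[2])/2)
ux=np.array([np.cos(yaw),np.sin(yaw),0]); print("stem pred",m-0.072*ux,"axis",m+.03*ux)
print("stem tip",tri(c,T(257,447),s,S(160,353)), onz(c,*T(257,447),.076))
# scene panel corners
for p in [(42,310),(540,232),(688,470),(130,572)]: print("scene corner",onz(s,*S(*p),.05).round(4))
# cup rim ellipse: top ctr, z=.114
print("cup rim", onz(c,*T(235,196),.114), "scene rim",onz(s,*S(422,230),.114))
h0=onz(c,*T(235,270),.115);h1=onz(c,*T(236,480),.11);print("handle",h0,h1)
print("handle tip tri",tri(c,T(237,482),s,S(97,282)))
# knob
g=c["img"].astype(int); roi=g[250:295,318:352]
k=cv2.inRange(roi.astype(np.uint8),(0,0,0),(42,42,42)); n,l,st,ce=cv2.connectedComponentsWithStats(k); print(st[1:],ce[1:])
crop(c,310,250,355,325,8,"k1.png"); crop(c,300,130,440,300,4,"b1.png")
E
```

```text
corner [0.6853 0.3199 0.05  ]
corner [0.6879 0.1394 0.05  ]
corner [0.4782 0.1364 0.05  ]
corner [0.4766 0.3171 0.05  ]
hob [0.58200972 0.22820648 0.05      ] 0.7952706307881818 0.209259313492147 0.1806386886728089
stem pred [0.51001665 0.22720714 0.05      ] axis [0.61200683 0.22862286 0.05      ]
stem tip (array([0.50894812, 0.22409604, 0.08071367]), np.float64(0.0016402724728793482)) [0.50881291 0.22484582 0.076     ]
scene corner [0.4779 0.3165 0.05  ]
scene corner [0.6838 0.3148 0.05  ]
scene corner [0.6861 0.1368 0.05  ]
scene corner [0.4794 0.1358 0.05  ]
cup rim [0.61316827 0.23050923 0.114     ] scene rim [0.61154847 0.22644631 0.114     ]
handle [0.58003678 0.22970373 0.115     ] [0.48985219 0.22830909 0.11      ]
handle tip tri (array([0.48903529, 0.22730485, 0.11341259]), np.float64(0.0009782685491126805))
[[ 10  13  18  18 197]] [[18.89847716 22.23857868]]
```

View pics/k1.png

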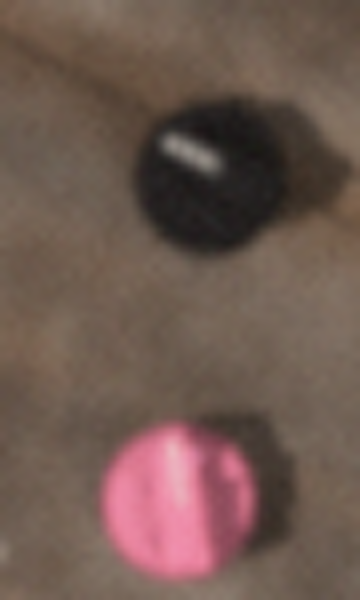

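View pics/b1.png

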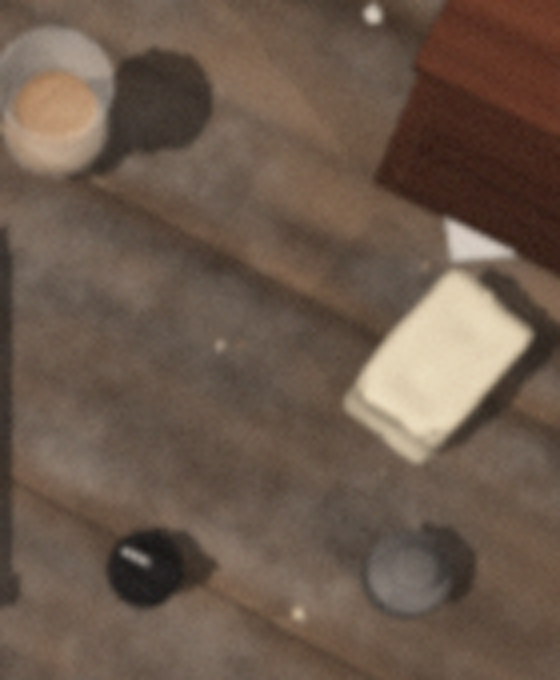

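```bash
python3 - <<'E'
from h import *
c=cam("top"); s=cam("scene")
B=lambda x,y:(x/4+300-.4,y/4+130-.4); Kk=lambda x,y:(x/8+310-.4,y/8+250-.4)
print("glass base",onz(c,*B(56,135),.005), "liquid top?",onz(c,*B(56,105),.03),"rim",onz(c,*B(56,72),.086), "scene base",onz(s,407,278,.005))
print("soap",[onz(c,*B(*p),.046).round(3) for p in [(455,272),(532,335),(430,450),(352,392)]])
print("weight",onz(c,*B(408,570),.03))
print("till",[onz(c,*p,.182).round(3) for p in [(398,178),(462,52)]], onz(c,*B(375,182),.0).round(3), onz(s,427,397,.182).round(3), onz(s,440,262,.182).round(3))
print("knob body ctr",onz(c,*Kk(211,178),.014),"line",onz(c,*Kk(217,169),.032),onz(c,*Kk(165,141),.032))
print("sill/post scene",onz(s,240,150,.125),onz(s,85,345,.125))
print("stem top", onz(s,*((160/5+224.6,353/5+154.6)),.076))
E
```

```text
glass base [0.75258892 0.08061214 0.005     ] liquid top? [0.76078137 0.08011782 0.03      ] rim [0.75779282 0.07927137 0.086     ] scene base [0.75536895 0.08482804 0.005     ]
soap [array([ 0.659, -0.129,  0.046]), array([ 0.624, -0.167,  0.046]), array([ 0.564, -0.111,  0.046]), array([ 0.595, -0.072,  0.046])]
weight [ 0.50364567 -0.09887995  0.03      ]
till [array([ 0.658, -0.077,  0.182]), array([ 0.914, -0.214,  0.182])] [ 0.724 -0.096  0.   ] [ 0.597 -0.325  0.182] [ 0.715 -0.103  0.182]
knob body ctr [0.50855896 0.03646992 0.014     ] line [0.50838342 0.03539325 0.032     ] [0.51588824 0.04868209 0.032     ]
sill/post scene [0.52240345 0.45392876 0.125     ] [ 0.22027453 -0.06662956  0.125     ]
stem top [0.51086203 0.23148704 0.076     ]
```

Checked: the black knob sits at about (0.509, 0.036), with its pointer at about 60°. It is not the pink one. The free spot for the measure is around a grasp point of (0.64, 0.01). Next is the approach to the handle.

```bash
cat >> h.py <<'E'
def plan(tg,yaw,n,start=None):
    """rows (cm, rad) in tool axes from measured pose to world target, tool down"""
    o=env.get_obs(); p,r=o["tool_pos"],o["tool_rot"]
    if start is not None: p=np.array(start[:3]); r=[180,0,start[3]]
    R0=R.from_euler("xyz",r,degrees=True); R1=R.from_euler("xyz",[180,0,yaw],degrees=True)
    w=(R0.inv()*R1).as_rotvec()
    q=np.array(p); rows=[]
    for i in range(n):
        Ri=R0*R.from_rotvec(w*i/n); d=Ri.inv().apply((np.array(tg)-p)/n)*100
        rows.append(np.r_[d,w/n].round(3).tolist())
    for x in rows: print(x)
E
python3 - <<'E'
from h import *
plan((.25,.40,.27),172,8); print(); plan((.562,.2285,.2),180.5,10,start=(.25,.40,.27,172))
E
```

```text
[-1.764, -2.498, -0.281, -0.0, 0.0, -0.014]
[-1.728, -2.524, -0.281, -0.0, 0.0, -0.014]
[-1.691, -2.548, -0.281, -0.0, 0.0, -0.014]
[-1.654, -2.572, -0.281, -0.0, 0.0, -0.014]
[-1.617, -2.596, -0.281, -0.0, 0.0, -0.014]
[-1.579, -2.619, -0.281, -0.0, 0.0, -0.014]
[-1.542, -2.641, -0.281, -0.0, 0.0, -0.014]
[-1.503, -2.663, -0.281, -0.0, 0.0, -0.014]

[-3.328, -1.264, 0.7, -0.0, 0.0, -0.015]
[-3.309, -1.313, 0.7, -0.0, 0.0, -0.015]
[-3.289, -1.362, 0.7, -0.0, 0.0, -0.015]
[-3.269, -1.411, 0.7, -0.0, 0.0, -0.015]
[-3.247, -1.459, 0.7, -0.0, 0.0, -0.015]
[-3.225, -1.507, 0.7, -0.0, 0.0, -0.015]
[-3.203, -1.555, 0.7, -0.0, 0.0, -0.015]
[-3.179, -1.602, 0.7, -0.0, 0.0, -0.015]
[-3.155, -1.649, 0.7, -0.0, 0.0, -0.015]
[-3.13, -1.696, 0.7, -0.0, 0.0, -0.015]
```

move_arm([
  [8.7,-1.75,-2.5,-0.3,0,0,-0.014],
  [8.7,-1.75,-2.5,-0.3,0,0,-0.014],
  [8.7,-1.7,-2.55,-0.3,0,0,-0.014],
  [8.7,-1.65,-2.55,-0.3,0,0,-0.014],
])

```text
time_s: 0.78
tool_pos: [0.2074, 0.5136, 0.2596]
tool_rot: [-180.0, 0.0, 168.7]
force: [0.3, 0.1, 0.8]
grip_width: 0.087
```

move_arm([
  [8.7,-1.6,-2.6,-0.3,0,0,-0.014],
  [8.7,-1.6,-2.6,-0.3,0,0,-0.014],
  [8.7,-1.55,-2.65,-0.3,0,0,-0.014],
  [8.7,-1.5,-2.65,-0.3,0,0,-0.014],
])

```text
time_s: 1.12
tool_pos: [0.2504, 0.399, 0.2719]
tool_rot: [180.0, 0.0, 171.9]
force: [-0.3, -0.2, 1.3]
grip_width: 0.0869
```

move_arm([
  [8.7,-3.3,-1.3,0,0,0,-0.015],
  [8.7,-3.3,-1.3,0,0,0,-0.015],
  [8.7,-3.3,-1.35,0,0,0,-0.015],
  [8.7,-3.25,-1.4,0,0,0,-0.015],
  [8.7,-3.25,-1.45,0,0,0,-0.015],
])

```text
time_s: 1.53
tool_pos: [0.4067, 0.3134, 0.2721]
tool_rot: [179.9, 0.0, 176.2]
force: [1.2, 0.8, 1.5]
grip_width: 0.0866
```

move_arm([
  [8.7,-3.1,-1.6,0.7,0,0,-0.015],
  [8.7,-3.1,-1.6,0.7,0,0,-0.015],
  [8.7,-3.1,-1.6,0.7,0,0,-0.015],
  [8.7,-3.0,-1.65,0.7,0,0,-0.015],
  [8.7,-3.0,-1.65,0.7,0,0,-0.015],
])

```text
time_s: 1.95
tool_pos: [0.5565, 0.2267, 0.2365]
tool_rot: [180.0, 0.0, -179.5]
force: [0.3, 0.1, 0.1]
grip_width: 0.0867
```

```bash
python3 - <<'E'
from h import *
o=env.get_obs();print(o["tool_pos"],o["tool_rot"],o["force"])
c=cam("wrist"); cv2.imwrite("pics/w1.png",c["img"][:,:,::-1])
import pickle; pickle.dump(c,open("w1.pkl","wb"))
print("pred stem",proj(c,(.510,.227,.076)),"handle pt",proj(c,(.562,.2285,.113)),"cup",proj(c,(.612,.2285,.114)))
E
```

```text
[0.55653649 0.22669739 0.23654134] [ 1.79974701e+02  3.66288308e-02 -1.79535194e+02] [0.27681421 0.11882449 0.06831854]
pred stem [[320.03317966 166.52441538]] handle pt [[321.69700407 254.72816473]] cup [[320.80630041 324.53664771]]
```

View pics/w1.png

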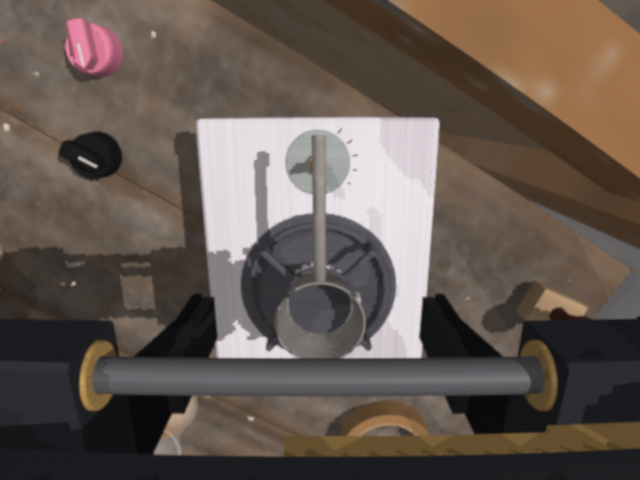

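The wrist view shows the handle running from (319,136) to (321,270), the cup rim centred near (321,310) and the stem at (315,160). The prediction agrees. The black knob is at (90,155).

```bash
python3 - <<'E'
from h import *; import pickle
c=pickle.load(open("w1.pkl","rb"))
print(onz(c,319.5,137,.11),onz(c,320.5,230,.113),onz(c,321,265,.113))
# panel edges
C=[onz(c,*p,.05) for p in [(198,119),(438,118),(212,358),(421,358)]]
for p in C: print(p.round(4))
print("cup rim", onz(c,321,318,.114))
plan((.562,.228,.119),180.5,4)
E
```

```text
[0.48797404 0.22630351 0.11      ] [0.5454013  0.22753716 0.113     ] [0.56908704 0.22813202 0.113     ]
[0.479  0.1369 0.05  ]
[0.4766 0.3135 0.05  ]
[0.6807 0.134  0.05  ]
[0.6788 0.3177 0.05  ]
cup rim [0.60703146 0.22857325 0.114     ]
[0.003, 0.209, 2.888, -0.001, 0.001, -0.002]
[0.0, 0.205, 2.888, -0.001, 0.001, -0.002]
[-0.003, 0.202, 2.889, -0.001, 0.001, -0.002]
[-0.006, 0.198, 2.889, -0.001, 0.001, -0.002]
```

move_arm([
  [8.7,0,0.2,2.9,0,0,-0.002],
  [8.7,0,0.2,2.9,0,0,-0.002],
  [8.7,0,0.2,2.9,0,0,-0.002],
  [8.7,0,0.2,2.9,0,0,-0.002],
  [8.7,0,0,0,0,0,0],
])

```text
time_s: 2.42
tool_pos: [0.5509, 0.2348, 0.1145]
tool_rot: [-179.7, -0.5, -179.1]
force: [-1.1, 0.1, -0.7]
grip_width: 0.0868
```

```bash
python3 - <<'E'
from h import *
o=env.get_obs();print(o["time_s"],o["tool_pos"],o["tool_rot"],o["force"])
s=cam("scene"); crop(s,225,130,385,260,5,"s2.png")
w=cam("wrist"); cv2.imwrite("pics/w2.png",w["img"][:,:,::-1])
E
```

```text
2.4167 [0.55091495 0.23481273 0.11453431] [-179.73531971   -0.54636286 -179.08330269] [-1.1095364   0.11847287 -0.68151261]
```

View pics/s2.png

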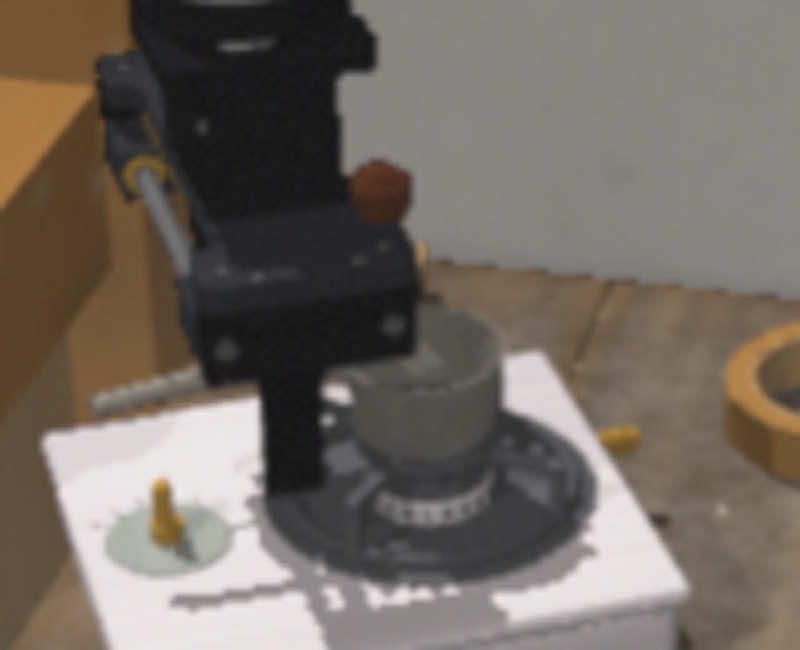

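View pics/w2.png

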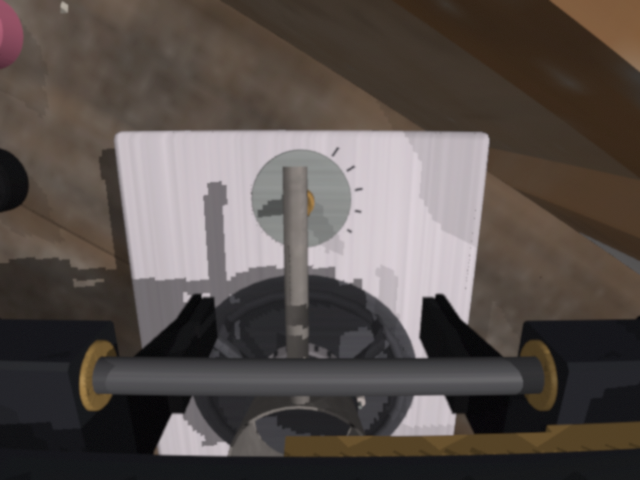

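The handle is at u=295 at the stem end, left of the pads' mid-line at about 318. That puts the tool about 6 mm too far in +y, matching the measured pose. I'll read the settled pose.

```bash
python3 - <<'E'
from h import *
o=env.get_obs();print(o["time_s"],o["tool_pos"],o["tool_rot"],o["force"],o["joint_velocities"].round(2))
plan((.562,.228,.117),180.5,2)
E
```

```text
2.5167 [0.55452716 0.23564864 0.12033973] [-1.79944499e+02 -9.01891556e-02 -1.79116839e+02] [-0.64549862 -0.36358409  1.60327424] [ 0.15 -2.03  0.83 -2.7   0.11 -0.14  0.08]
[-0.368, -0.388, 0.167, -0.0, -0.001, 0.003]
[-0.369, -0.387, 0.167, -0.0, -0.001, 0.003]
```

move_arm([
  [8.7,-0.35,-0.39,0,0,0,0.003],
  [8.7,-0.35,-0.39,0,0,0,0.003],
  [8.7,0,0,0,0,0,0],
  [8.7,0,0,0,0,0,0],
])

```text
time_s: 2.85
tool_pos: [0.5635, 0.2275, 0.1222]
tool_rot: [179.9, 0.1, -179.6]
force: [-0.6, -0.2, 0.1]
grip_width: 0.0876
```

move_arm([
  [8.7,0,0,0.4,0,0,0],
  [0,0,0,0,0,0,0],
  [0,0,0,0,0,0,0],
  [0,0,0,0,0,0,0],
  [0,0,0,0,0,0,0],
], force=40)

```text
time_s: 3.27
tool_pos: [0.5621, 0.2281, 0.1166]
tool_rot: [180.0, -0.0, -179.5]
force: [0.5, 0.1, 0.3]
grip_width: 0.0681
```

move_arm([
  [0,0,0,0,0,0,0],
  [0,0,0,0,0,0,0],
  [0,0,0,0,0,0,0],
  [0,0,0,0,0,0,0],
])

```text
time_s: 3.6
tool_pos: [0.5623, 0.228, 0.1166]
tool_rot: [180.0, 0.0, -179.5]
force: [0.7, -0.4, 0.7]
grip_width: 0.0416
```

move_arm([
  [0,0,0,0,0,0,0],
  [0,0,0,0,0,0,0],
  [0,0,0,0,0,0,0],
  [0,0,0,0,0,0,0],
  [0,0,0,0,0,0,0],
])

```text
time_s: 4.02
tool_pos: [0.5622, 0.228, 0.1166]
tool_rot: [180.0, 0.0, -179.5]
force: [0.1, -0.1, -0.2]
grip_width: 0.0082
```

move_arm([
  [0,0,0,0,0,0,0],
  [0,0,0,0,0,0,0],
])

```text
time_s: 4.18
tool_pos: [0.5622, 0.228, 0.1166]
tool_rot: [180.0, 0.0, -179.5]
force: [0.3, -0.3, -0.5]
grip_width: 0.0066
```

move_arm([
  [0,0,0,0,0,0,0],
  [0,0,0,-1,0,0,0],
  [0,0,0,-2,0,0,0],
  [0,0,0,-2,0,0,0],
  [0,0,0,0,0,0,0],
])

```text
time_s: 4.6
tool_pos: [0.5646, 0.2288, 0.1713]
tool_rot: [179.8, 0.4, -179.5]
force: [2.7, -0.1, -1.5]
grip_width: 0.007
```

```bash
python3 - <<'E'
from h import *
s=cam("scene"); crop(s,225,130,385,260,5,"s3.png")
o=env.get_obs();print(o["time_s"],o["tool_pos"],o["tool_rot"],o["force"],o["wrist_torque"],o["grip_width"])
E
```

```text
4.65 [0.56375545 0.22858174 0.16927553] [ 179.86341566    0.25211756 -179.47124228] [ 0.39834095 -0.16985192 -1.28029408] [ 0.01648973  0.01677695 -0.03259042] 0.006785921879755211
```

View pics/s3.png

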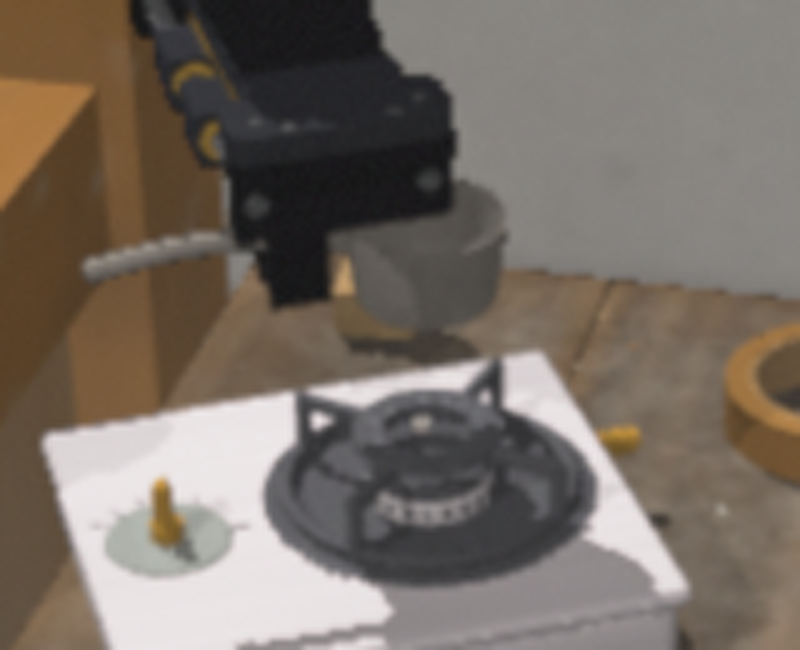

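The measure hangs level above the burner at (430,250), and the stem is free at (163,500). Next I carry it over to the free counter.

move_arm([
  [0,-0.8,-2.2,0,0,0,0],
  [0,-1.0,-2.9,0,0,0,0],
  [0,-1.0,-2.9,0,0,0,0],
  [0,-1.0,-2.9,0,0,0,0],
  [0,-1.0,-2.9,0,0,0,0],
])

```text
time_s: 5.07
tool_pos: [0.611, 0.0891, 0.1654]
tool_rot: [-180.0, -0.1, -179.4]
force: [0.8, 0.1, -1.0]
grip_width: 0.0068
```

move_arm([
  [0,-1.0,-2.9,0.5,0,0,0],
  [0,-1.0,-2.9,1,0,0,0],
  [0,-0.8,-2.2,1,0,0,0],
  [0,0,0,1,0,0,0],
  [0,0,0,0,0,0,0],
])

```text
time_s: 5.48
tool_pos: [0.6381, 0.0083, 0.1281]
tool_rot: [-179.9, -0.3, -179.7]
force: [-0.9, 1.1, -1.7]
grip_width: 0.0069
```

```bash
python3 - <<'E'
from h import *
t=cam("top"); crop(t,185,90,475,310,2.7,"t4.png")
s=cam("scene"); crop(s,280,150,460,300,4.4,"s4.png")
o=env.get_obs();print(o["time_s"],o["tool_pos"],o["tool_rot"],o["force"],o["wrist_torque"],o["grip_width"])
E
```

```text
5.5833 [0.63923344 0.01205231 0.13029516] [ 1.79952148e+02 -1.54006389e-01 -1.79414787e+02] [-0.27192615  0.86578673 -0.9431976 ] [ 0.0545485  -0.01313858  0.01998252] 0.0066584343963031044
```

View pics/t4.png

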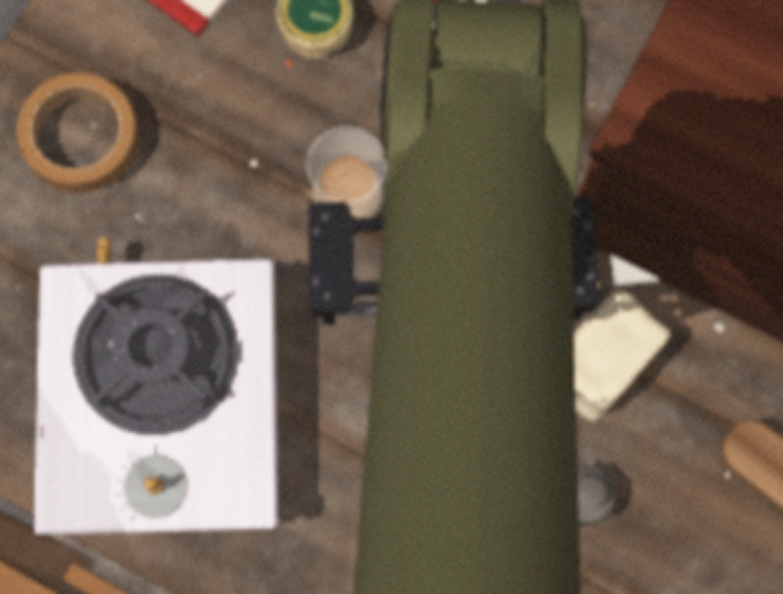

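View pics/s4.png

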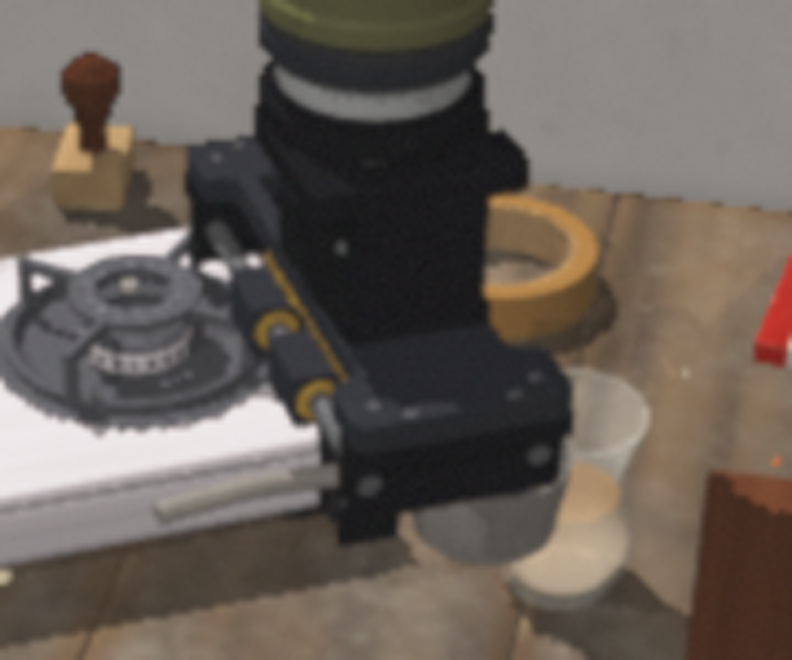

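The measure is clear of the glass, and the stem is clear at (153,485) in the top crop. I lower it now.

move_arm([
  [0,0,0,2.0,0,0,0],
  [0,0,0,2.5,0,0,0],
  [0,0,0,2.5,0,0,0],
  [0,0,0,1.5,0,0,0],
  [0,0,0,0,0,0,0],
])

```text
time_s: 6.0
tool_pos: [0.6373, 0.0133, 0.0431]
tool_rot: [180.0, -0.4, -179.3]
force: [-0.5, -0.3, -2.0]
grip_width: 0.007
```

move_arm([
  [0,0,0,0.2,0,0,0],
  [0,0,0,0.2,0,0,0],
  [0,0,0,0,0,0,0],
])

```text
time_s: 6.25
tool_pos: [0.6413, 0.0114, 0.044]
tool_rot: [180.0, 0.1, -179.4]
force: [-0.6, -0.5, -1.9]
grip_width: 0.0071
```

move_arm([
  [0,0,0,0.2,0,0,0],
  [0,0,0,0.2,0,0,0],
  [0,0,0,0.1,0,0,0],
  [0,0,0,0,0,0,0],
])

```text
time_s: 6.58
tool_pos: [0.6401, 0.0107, 0.0375]
tool_rot: [180.0, -0.0, -179.5]
force: [-0.2, 0.2, -2.0]
grip_width: 0.007
```

move_arm([
  [0,0,0,0.15,0,0,0],
  [0,0,0,0,0,0,0],
  [0,0,0,0,0,0,0],
])

```text
time_s: 6.83
tool_pos: [0.6404, 0.0106, 0.0366]
tool_rot: [180.0, 0.0, -179.5]
force: [-1.3, -0.9, 2.0]
grip_width: 0.0069
```

move_arm([
  [3.5,0,0,0,0,0,0],
  [3.5,0,0,0,0,0,0],
  [3.5,0,0,0,0,0,0],
  [3.5,0,0,0,0,0,0],
  [3.5,0,0,0,0,0,0],
])

```text
time_s: 7.25
tool_pos: [0.6403, 0.0108, 0.036]
tool_rot: [180.0, 0.0, -179.5]
force: [1.0, -0.2, -0.3]
grip_width: 0.0303
```

move_arm([
  [3.5,0,0,-1.5,0,0,0],
  [3.5,0,0,-3,0,0,0],
  [3.5,0,0,-3,0,0,0],
  [3.5,0,0,-3,0,0,0],
  [3.5,0,0,-3,0,0,0],
])

```text
time_s: 7.67
tool_pos: [0.64, 0.0106, 0.1724]
tool_rot: [-180.0, -0.0, -179.5]
force: [0.4, 1.3, -1.1]
grip_width: 0.0348
```

```bash
python3 - <<'E'
from h import *
# knob 0.5087,0.0365 pointer 60 -> tool yaw 240 ; look pose above with z .19
plan((.509,.0365,.19),240,9,start=(.640,.0106,.17,180.5))
E
```

```text
[1.453, 0.3, -0.222, 0.0, 0.0, -0.115]
[1.409, 0.466, -0.222, 0.0, 0.0, -0.115]
[1.346, 0.625, -0.222, 0.0, 0.0, -0.115]
[1.265, 0.776, -0.222, 0.0, 0.0, -0.115]
[1.167, 0.916, -0.222, 0.0, 0.0, -0.115]
[1.054, 1.044, -0.222, 0.0, 0.0, -0.115]
[0.927, 1.159, -0.222, 0.0, 0.0, -0.115]
[0.787, 1.258, -0.222, 0.0, 0.0, -0.115]
[0.637, 1.34, -0.222, 0.0, 0.0, -0.115]
```

move_arm([
  [3.5,1.45,0.3,-0.2,0,0,-0.115],
  [3.5,1.4,0.45,-0.2,0,0,-0.115],
  [3.5,1.35,0.6,-0.2,0,0,-0.115],
  [3.5,1.25,0.8,-0.2,0,0,-0.115],
  [3.5,1.15,0.9,-0.2,0,0,-0.115],
])

```text
time_s: 8.08
tool_pos: [0.5672, 0.0251, 0.1812]
tool_rot: [-180.0, 0.0, -146.2]
force: [-0.6, 0.5, -0.3]
grip_width: 0.035
```

move_arm([
  [3.5,1.05,1.05,-0.2,0,0,-0.115],
  [3.5,0.95,1.15,-0.2,0,0,-0.115],
  [3.5,0.8,1.25,-0.2,0,0,-0.115],
  [3.5,0.6,1.35,-0.2,0,0,-0.115],
  [3.5,0,0,0,0,0,0],
])

```text
time_s: 8.5
tool_pos: [0.5078, 0.0374, 0.1894]
tool_rot: [179.9, 0.1, -119.9]
force: [0.3, 0.6, -0.3]
grip_width: 0.0349
```

move_arm([
  [3.5,0,0,0,0,0,0],
  [3.5,0,0,0,0,0,0],
])

```text
time_s: 8.67
tool_pos: [0.5104, 0.0364, 0.1893]
tool_rot: [-179.9, 0.0, -120.3]
force: [0.2, -0.8, 0.7]
grip_width: 0.035
```

```bash
python3 - <<'E'
from h import *; import pickle
c=cam("wrist"); cv2.imwrite("pics/w5.png",c["img"][:,:,::-1]); pickle.dump(c,open("w5.pkl","wb"))
s=cam("scene"); cv2.imwrite("pics/s5.png",s["img"][:,:,::-1])
o=env.get_obs();print(o["time_s"],o["tool_pos"],o["tool_rot"])
print(proj(c,[(.5087,.0365,.016),(.5187,.0540,.032)]))
E
```

```text
8.7667 [0.5103798  0.03627848 0.18897458] [-1.79972366e+02 -6.35544422e-03 -1.20291183e+02]
[[320.3388831  226.34419955]
 [320.62007844 258.61377831]]
```

View pics/w5.png

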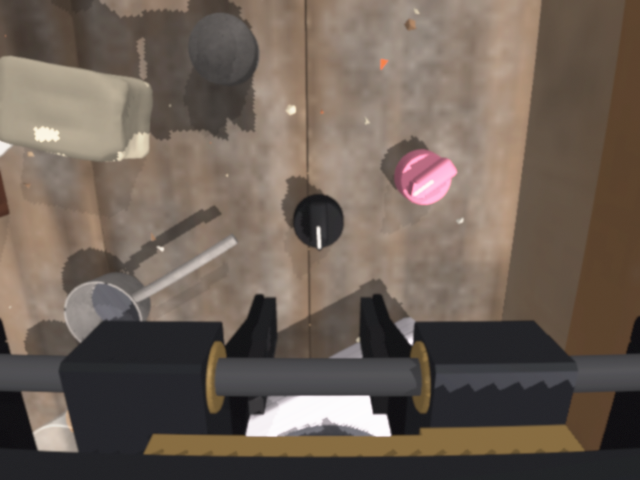

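View pics/s5.png

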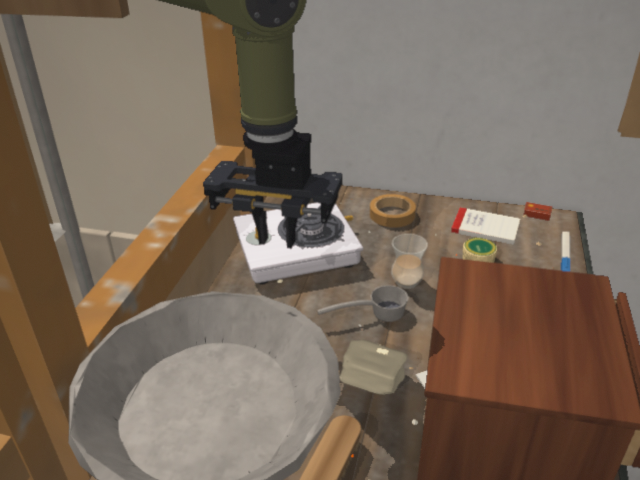

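The measure stands upright at (388,303) in the scene view. In the wrist view the knob is at (318,221), its white line pointing down at (319,237). The measure and the bystanders are in place.

```bash
python3 - <<'E'
from h import *; import pickle
c=pickle.load(open("w5.pkl","rb")); crop(c,278,180,358,260,8,"k5.png")
im=c["img"]; m=cv2.inRange(im[180:260,278:358],(0,0,0),(60,60,60)); n,l,st,ce=cv2.connectedComponentsWithStats(m)
i=1+st[1:,4].argmax(); print(st[i],ce[i]+[278,180])
w=cv2.inRange(im[180:260,278:358],(130,130,130),(255,255,255)); n,l,st,ce=cv2.connectedComponentsWithStats(w); print(st[1:],ce[1:]+[278,180])
ys,xs=np.nonzero(w[50:70,35:47]); print(cv2.fitLine(np.stack([xs,ys],1).astype(np.float32),cv2.DIST_L2,0,.01,.01).ravel())
E
```

```text
[  15   14   50   53 1926] [317.47819315 218.82502596]
[[  0   0   8  33 165]
 [ 50   0  26  16 253]
 [ 78  13   2   5   8]
 [ 70  20   5   4  11]
 [  1  36   3   5  10]
 [ 38  46   5  23  93]] [[280.67878788 191.56969697]
 [339.35573123 185.23320158]
 [356.625      195.375     ]
 [350.18181818 201.45454545]
 [280.         218.2       ]
 [318.33333333 236.92473118]]
[0.0366928 0.9993266 5.392405  8.50633  ]
```

View pics/k5.png

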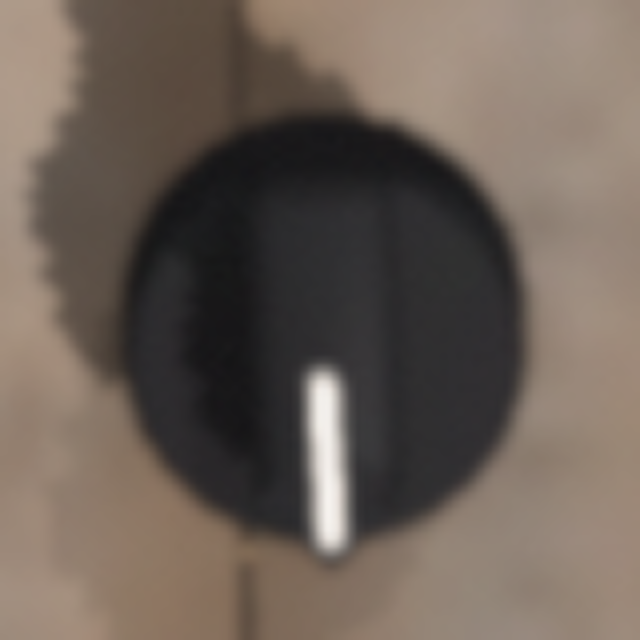

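```bash
python3 - <<'E'
from h import *; import pickle
c=pickle.load(open("w5.pkl","rb"))
a=onz(c,318.15,227,.0325);b=onz(c,319.5,247.7,.032); print(a,b,np.degrees(np.arctan2(*(b-a)[1::-1])))
print("body",onz(c,318.2,220.5,.01), "bar mid line x edges", onz(c,(255+385)/16+277.6,(300)/8+179.6,.032))
k=(b-a)/np.linalg.norm(b-a); print("ctr from tip",b-k*.020)
E
```

```text
[0.50811834 0.03225359 0.0325    ] [0.5151826  0.04631983 0.032     ] 63.33358509698993
body [0.50858038 0.03308122 0.01      ] bar mid line x edges [0.50485578 0.0258795  0.032     ]
ctr from tip [0.50621122 0.02845615 0.03263498]
```

```bash
python3 - <<'E'
from h import *
plan((.5086,.035,.105),242,3)
E
```

```text
[0.066, 0.031, 2.799, -0.0, -0.0, -0.013]
[0.066, 0.032, 2.799, -0.0, -0.0, -0.013]
[0.066, 0.032, 2.799, -0.0, -0.0, -0.013]
```

move_arm([
  [3.5,0.07,0.03,2.8,0,0,-0.013],
  [3.5,0.07,0.03,2.8,0,0,-0.013],
  [3.5,0.06,0.03,2.8,0,0,-0.013],
  [3.5,0,0,0,0,0,0],
  [3.5,0,0,0,0,0,0],
])

```text
time_s: 9.18
tool_pos: [0.5072, 0.0348, 0.104]
tool_rot: [179.9, -0.2, -118.0]
force: [0.8, 0.1, -0.0]
grip_width: 0.0348
```

```bash
python3 - <<'E'
from h import *; import pickle
c=cam("wrist"); c=cam("wrist"); crop(c,240,200,400,340,5,"k6.png"); pickle.dump(c,open("w6.pkl","wb"))
o=env.get_obs();print(o["time_s"],o["tool_pos"],o["tool_rot"])
E
```

```text
9.2833 [0.50934399 0.03526925 0.10651092] [-1.79892955e+02  6.58750951e-02 -1.17993238e+02]
```

View pics/k6.png

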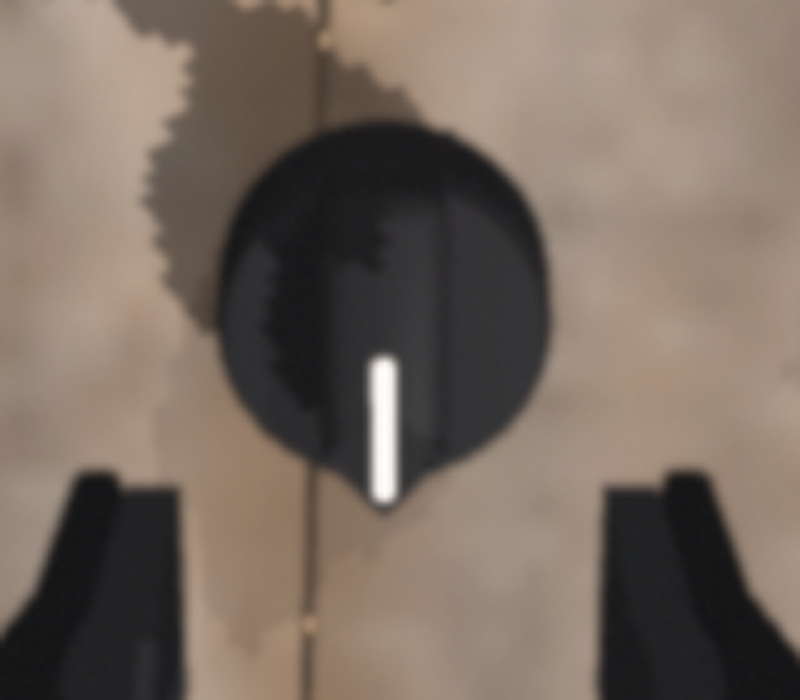

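```bash
python3 - <<'E'
from h import *; import pickle
c=pickle.load(open("w6.pkl","rb"))
P=lambda x,y:(x/5+240-.4,y/5+200-.4)
o=env.get_obs()
T=np.eye(4);T=c["M"]@np.linalg.inv(c["mount"])
def tool(p): return (np.linalg.inv(T)@np.r_[p,1])[:3]*1000
def show(n,x,y,z): print(n,z,tool(onz(c,*P(x,y),z)).round(2))
show("top rim z0",385,122,0); show("left",219,320,.016);show("right",551,320,.016);show("left",219,320,.008);show("right",551,320,.008)
show("low L",322,465,.016);show("low R",440,465,.016)
show("tip",385,510,.030);show("tip",385,510,.02);show("line a",383,358,.032);show("line b",384,500,.032)
show("arc upR",470,190,.016);show("arc L",255,240,.016)
E
```

```text
top rim z0 0 [ 20.53  -0.89 105.59]
left 0.016 [  1.54 -19.64  89.58]
right 0.016 [ 1.6  17.99 89.57]
left 0.008 [ -1.38 -20.33  97.58]
right 0.008 [-1.32 18.63 97.57]
low L 0.016 [-16.32  -8.12  89.57]
low R 0.016 [-16.29   5.56  89.57]
tip 0.03 [-15.45  -0.77  75.57]
tip 0.02 [-20.15  -0.8   85.57]
line a 0.032 [ 3.14 -0.98 73.58]
line b 0.032 [-13.33  -0.87  73.57]
arc upR 0.016 [16.95  8.61 89.58]
arc L 0.016 [ 11.07 -15.38  89.59]
```

The close-up shows the knob centred at (385,310) in the crop. Its pointer line runs from (383,358) to (384,500), parallel to the fingers' plane, so the yaw matches. In the tool frame the knob axis is about (+0.7, -0.9) mm. I descend to grip the bar.

move_arm([
  [3.5,0.05,-0.09,2.0,0,0,0],
  [3.5,0,0,2.0,0,0,0],
  [3.5,0,0,1.5,0,0,0],
  [3.5,0,0,0.3,0,0,0],
  [3.5,0,0,0,0,0,0],
])

```text
time_s: 9.7
tool_pos: [0.5091, 0.0345, 0.0478]
tool_rot: [-180.0, 0.0, -117.9]
force: [0.0, -0.3, 0.3]
grip_width: 0.0352
```

move_arm([
  [3.5,0,0,0,0,0,0],
  [3.5,0,0,0,0,0,0],
])

```text
time_s: 9.87
tool_pos: [0.51, 0.0347, 0.0488]
tool_rot: [-179.9, 0.1, -117.9]
force: [-0.1, 0.7, 1.6]
grip_width: 0.0347
```

move_arm([
  [3.5,0,0,0.25,0,0,0],
  [0,0,0,0,0,0,0],
  [0,0,0,0,0,0,0],
  [0,0,0,0,0,0,0],
  [0,0,0,0,0,0,0],
], force=30)

```text
time_s: 10.28
tool_pos: [0.5091, 0.0348, 0.0454]
tool_rot: [-180.0, 0.1, -117.9]
force: [-0.1, 0.8, 5.9]
grip_width: 0.0163
```

move_arm([
  [0,0,0,0,0,0,0],
  [0,0,0,0,0,0,0],
  [0,0,0,0,0,0,0],
])

```text
time_s: 10.53
tool_pos: [0.5094, 0.0346, 0.0455]
tool_rot: [-179.9, 0.1, -117.9]
force: [-0.0, 0.0, 5.3]
grip_width: 0.0136
```

move_arm([
  [0,0,0,0,0,0,0],
  [0,0,0,-1,0,0,0],
  [0,0,0,-2,0,0,0],
  [0,0,0,-3,0,0,0],
  [0,0,0,-3,0,0,0],
], force=45)

```text
time_s: 10.95
tool_pos: [0.5071, 0.034, 0.1349]
tool_rot: [179.9, -0.1, -118.0]
force: [0.9, 0.4, -0.7]
grip_width: 0.0133
```

```bash
python3 - <<'E'
from h import *
plan((.510,.226,.20),180.6,10,start=(.5094,.0346,.135,242))
E
```

```text
[-1.693, 0.893, -0.65, 0.0, -0.0, 0.107]
[-1.588, 1.069, -0.65, 0.0, -0.0, 0.107]
[-1.464, 1.233, -0.65, 0.0, -0.0, 0.107]
[-1.324, 1.382, -0.65, 0.0, -0.0, 0.107]
[-1.168, 1.516, -0.65, 0.0, -0.0, 0.107]
[-0.999, 1.632, -0.65, 0.0, -0.0, 0.107]
[-0.819, 1.73, -0.65, 0.0, -0.0, 0.107]
[-0.629, 1.808, -0.65, 0.0, -0.0, 0.107]
[-0.432, 1.865, -0.65, 0.0, -0.0, 0.107]
[-0.231, 1.9, -0.65, 0.0, -0.0, 0.107]
```

move_arm([
  [0,-1.7,0.9,-0.65,0,0,0.107],
  [0,-1.6,1.05,-0.65,0,0,0.107],
  [0,-1.45,1.25,-0.65,0,0,0.107],
  [0,-1.3,1.4,-0.65,0,0,0.107],
  [0,-1.15,1.5,-0.65,0,0,0.107],
])

```text
time_s: 11.37
tool_pos: [0.5077, 0.1306, 0.1676]
tool_rot: [180.0, -0.0, -148.9]
force: [-0.1, -1.3, -0.1]
grip_width: 0.0134
```

move_arm([
  [0,-1.0,1.65,-0.65,0,0,0.107],
  [0,-0.8,1.75,-0.65,0,0,0.107],
  [0,-0.65,1.8,-0.65,0,0,0.107],
  [0,-0.45,1.85,-0.65,0,0,0.107],
  [0,-0.25,1.9,-0.65,0,0,0.107],
])

```text
time_s: 11.78
tool_pos: [0.5081, 0.2264, 0.2]
tool_rot: [-180.0, -0.0, -179.6]
force: [0.2, -0.2, -0.7]
grip_width: 0.0133
```

move_arm([
  [0,0,0,0,0,0,0],
  [0,0,0,0,0,0,0],
  [0,0,0,0,0,0,0],
  [0,0,0,0,0,0,0],
])

```text
time_s: 12.12
tool_pos: [0.5085, 0.2241, 0.1992]
tool_rot: [-179.9, -0.0, -179.3]
force: [0.6, -0.1, -0.8]
grip_width: 0.0137
```

```bash
python3 - <<'E'
from h import *; import pickle
c=cam("wrist"); cv2.imwrite("pics/w7.png",c["img"][:,:,::-1]); crop(c,240,180,400,360,4.4,"k7.png"); pickle.dump(c,open("w7.pkl","wb"))
o=env.get_obs();print(o["time_s"],o["tool_pos"],o["tool_rot"],o["force"],o["grip_width"])
print(proj(c,[(.510,.226,.076)]))
E
```

```text
12.1667 [0.50860416 0.22419899 0.19919176] [-1.79952037e+02 -3.92066212e-02 -1.79309020e+02] [-0.68427615 -0.12616831 -0.97864096] 0.013578329411213164
[[322.17494118 249.31454666]]
```

View pics/k7.png

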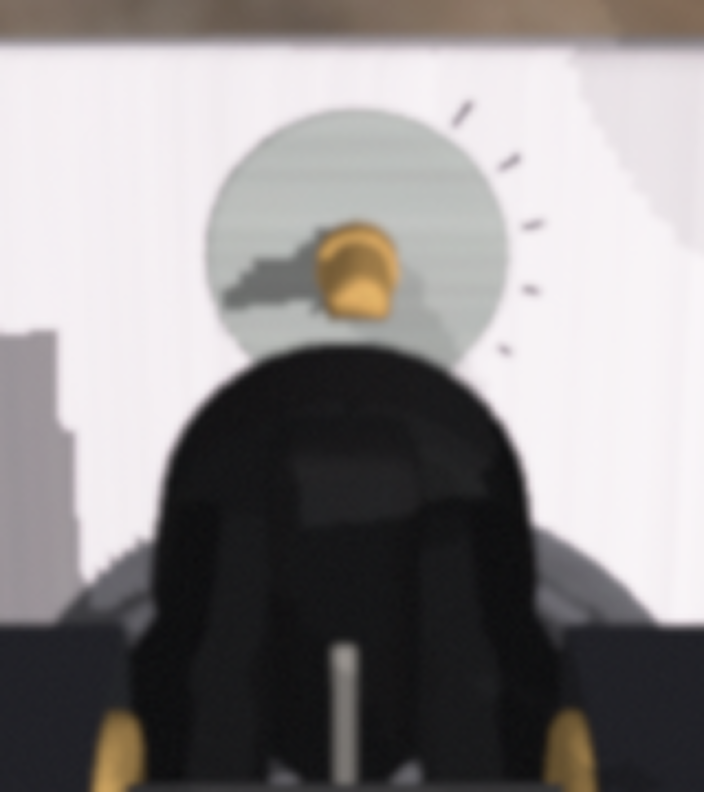

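View pics/w7.png

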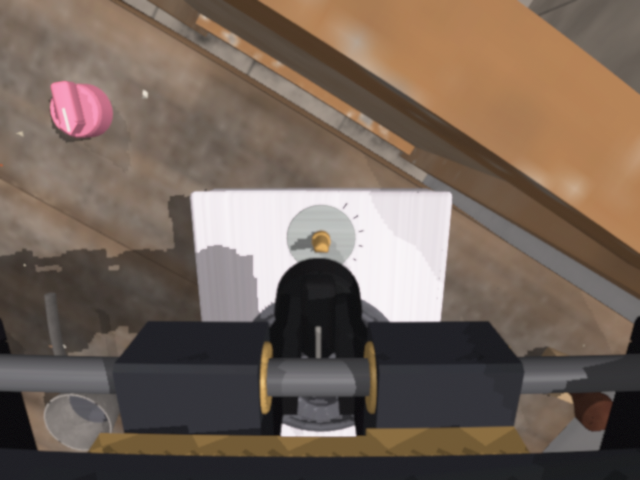

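```bash
python3 - <<'E'
from h import *; import pickle
c=pickle.load(open("w7.pkl","rb"))
crop(c,300,222,345,262,16,"k7b.png")
T=c["M"]@np.linalg.inv(c["mount"])
P=lambda x,y:(x/4.4+240-.4,y/4.4+180-.4)
def show(n,x,y,z): w=onz(c,*P(x,y),z);print(n,z,((np.linalg.inv(T)@np.r_[w,1])[:3]*1000).round(2),w.round(4))
show("flat edge",362,318,.0746);show("L",333,300,.0746);show("R",392,300,.0746)
show("disc top",358,108,.05);show("disc L",206,255,.05);show("disc R",509,255,.05)
show("knob rim",345,345,T[2,3]-.0455); show("knob L",158,530,T[2,3]-.0455+.008); show("knob R",530,530,T[2,3]-.0455+.008)
show("panel front edge",350,45,.05)
show("line",343,640,T[2,3]-.0455+.032);show("line",344,780,T[2,3]-.0455+.032)
E
```

```text
flat edge 0.0746 [ -3.79   1.82 124.56] [0.5122 0.2259 0.0746]
L 0.0746 [ -1.01  -2.45 124.56] [0.5095 0.2215 0.0746]
R 0.0746 [ -0.99   6.21 124.55] [0.5094 0.2302 0.0746]
disc top 0.05 [ 22.44   1.28 149.18] [0.486 0.225 0.05 ]
disc L 0.05 [ -1.49 -22.89 149.18] [0.5102 0.2011 0.05  ]
disc R 0.05 [ -1.39  25.45 149.13] [0.5095 0.2494 0.05  ]
knob rim 0.15366087794531075 [19.78 -0.64 45.52] [0.4887 0.2232 0.1537]
knob L 0.16166087794531075 [  2.51 -19.72  37.52] [0.5062 0.2043 0.1617]
knob R 0.16166087794531075 [ 2.61 18.29 37.48] [0.5057 0.2423 0.1617]
panel front edge 0.05 [3.2340e+01 1.0000e-02 1.4919e+02] [0.4761 0.2236 0.05  ]
line 0.18566087794531075 [ 2.91 -0.76 13.5 ] [0.5056 0.2233 0.1857]
line 0.18566087794531075 [-11.6   -0.65  13.49] [0.5201 0.2236 0.1857]
```

View pics/k7b.png

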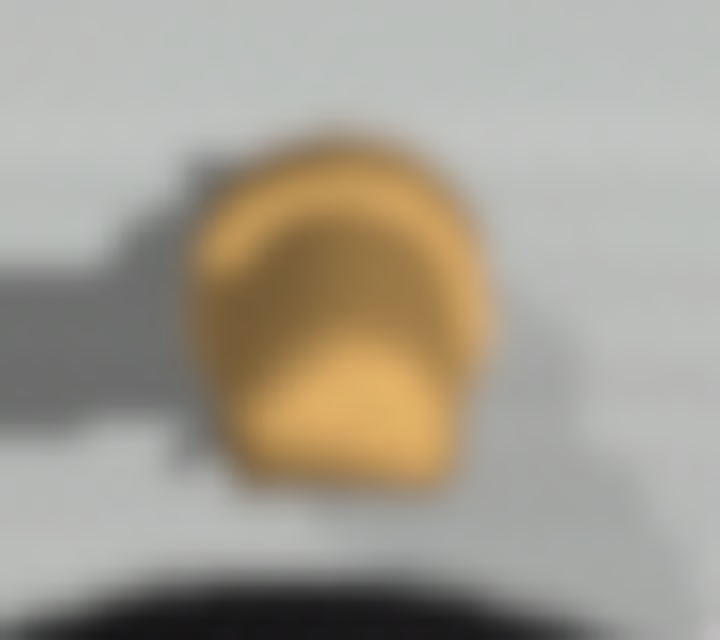

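The wrist crop shows the stem's D-shaped top, with its flat edge at (345,485) facing the burner. The knob is held straight, with its line at (343,640–780) in the larger crop. In the tool frame the stem is at about (-1.6, +1.4) mm and the knob axis at about (0, -0.7) mm. I shift by that difference and descend to just above the tip.

move_arm([
  [0,-0.16,0.2,1.0,0,0,0],
  [0,0,0,2.5,0,0,0],
  [0,0,0,2.5,0,0,0],
  [0,0,0,1.2,0,0,0],
  [0,0,0,0,0,0,0],
])

```text
time_s: 12.58
tool_pos: [0.5079, 0.2263, 0.1238]
tool_rot: [-179.8, -0.3, -179.3]
force: [-0.5, 0.3, -1.0]
grip_width: 0.0132
```

move_arm([
  [0,0,0,0,0,0,0],
  [0,0,0,0,0,0,0],
  [0,0,0,0,0,0,0],
])

```text
time_s: 12.83
tool_pos: [0.5113, 0.2283, 0.1291]
tool_rot: [179.9, 0.1, -179.3]
force: [0.2, -0.2, -0.2]
grip_width: 0.0137
```

```bash
python3 - <<'E'
from h import *; import pickle
s=cam("scene"); crop(s,225,180,345,280,6.6,"s8.png"); pickle.dump(s,open("s8.pkl","wb"))
t=cam("top"); crop(t,205,240,285,300,8,"t8.png"); pickle.dump(t,open("t8.pkl","wb"))
o=env.get_obs();print(o["time_s"],o["tool_pos"],o["tool_rot"],o["force"],o["grip_width"])
E
```

```text
12.9333 [0.51100806 0.2282341  0.12893301] [ 1.79927157e+02  1.21798582e-01 -1.79243526e+02] [-0.310942    0.33300573 -0.33645807] 0.013349058305070655
```

View pics/s8.png

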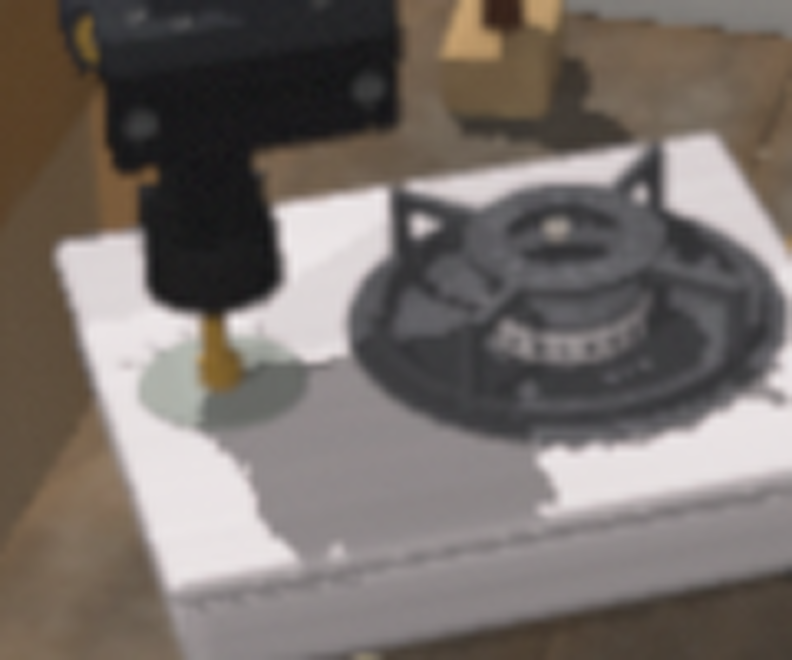

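View pics/t8.png

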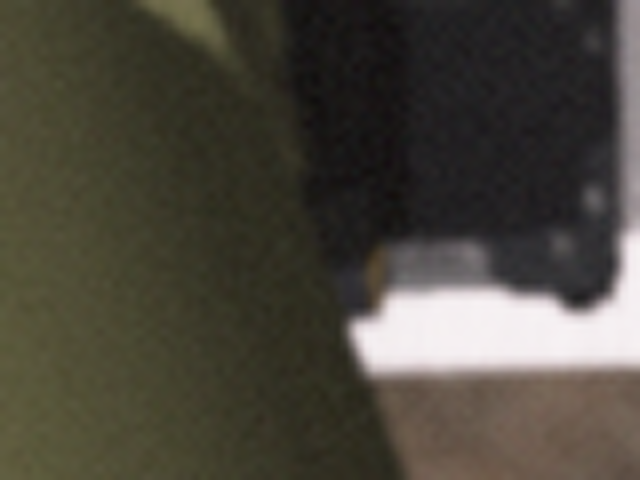

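The scene crop shows the knob (centre column about 213) right above the stem (213,330). The measured pose is 2 mm off in y from the target set in the wrist view, so I correct it.

move_arm([
  [0,0.08,-0.2,0.3,0,0,0],
  [0,0,0,0,0,0,0],
  [0,0,0,0,0,0,0],
  [0,0,0,0,0,0,0],
])

```text
time_s: 13.27
tool_pos: [0.5094, 0.2259, 0.1246]
tool_rot: [180.0, 0.0, -179.2]
force: [0.5, 0.7, -1.0]
grip_width: 0.013
```

```bash
python3 - <<'E'
from h import *; import pickle
o=env.get_obs();print(o["time_s"],o["tool_pos"],o["tool_rot"],o["force"],o["grip_width"])
s=pickle.load(open("s8.pkl","rb")); P=lambda x,y:(x/6.6+225-.4,y/6.6+180-.4)
k=np.array([.511,.2282-.0007,.129-.0455])
print("pred knob bottom ctr",((proj(s,k)-[225,180]+.4)*6.6).round(1))
a=np.linspace(0,6.28,9)[:-1]; print(((proj(s,k+.02*np.stack([np.cos(a),np.sin(a),0*a],1))-[225,180]+.4)*6.6).round(0).tolist())
print("pred stem tip/base",((proj(s,[(.5102,.2256,.076),(.5102,.2256,.058)])-[225,180]+.4)*6.6).round(1))
E
```

```text
13.2667 [0.50939414 0.22585102 0.12464335] [ 1.79990622e+02  4.43620367e-03 -1.79243115e+02] [ 0.48522564  0.7290983  -0.95620086] 0.013035460411641924
pred knob bottom ctr [[212.5 285.8]]
[[282.0, 274.0], [252.0, 252.0], [199.0, 249.0], [154.0, 268.0], [142.0, 297.0], [172.0, 320.0], [226.0, 323.0], [272.0, 304.0]]
pred stem tip/base [[212.9 312.2]
 [217.5 365.4]]
```

move_arm([
  [0,-0.03,0,0.2,0,0,0],
  [0,0,0,0,0,0,0],
  [0,0,0,0,0,0,0],
])

```text
time_s: 13.52
tool_pos: [0.5096, 0.2258, 0.1224]
tool_rot: [-180.0, -0.0, -179.2]
force: [-0.1, -0.1, -1.2]
grip_width: 0.0135
```

move_arm([
  [0,0,0,0.2,0,0,0],
  [0,0,0,0.1,0,0,0],
  [0,0,0,0,0,0,0],
  [0,0,0,0,0,0,0],
])

```text
time_s: 13.85
tool_pos: [0.5098, 0.2258, 0.1195]
tool_rot: [-180.0, 0.0, -179.2]
force: [0.7, -0.7, -0.8]
grip_width: 0.0137
```

move_arm([
  [0,0,0,0.15,0,0,0],
  [0,0,0,0.15,0,0,0],
  [0,0,0,0,0,0,0],
  [0,0,0,0,0,0,0],
])

```text
time_s: 14.18
tool_pos: [0.5099, 0.2258, 0.1165]
tool_rot: [180.0, 0.0, -179.2]
force: [1.2, 0.4, -0.2]
grip_width: 0.0134
```

move_arm([
  [0,0,0,0.2,0,0,0],
  [0,0,0,0.2,0,0,0],
  [0,0,0,0,0,0,0],
  [0,0,0,0,0,0,0],
])

```text
time_s: 14.52
tool_pos: [0.5098, 0.2258, 0.1124]
tool_rot: [-180.0, 0.0, -179.2]
force: [0.9, -0.7, -0.9]
grip_width: 0.0134
```

```bash
python3 - <<'E'
from h import *
s=cam("scene"); crop(s,225,180,345,280,6.6,"s9.png")
o=env.get_obs();print(o["time_s"],o["tool_pos"],o["tool_rot"],o["force"],o["wrist_torque"],o["grip_width"])
E
```

```text
14.5667 [0.50985694 0.22581881 0.11250707] [ 1.79999741e+02  1.60176009e-02 -1.79244432e+02] [ 0.11741822  0.07495728 -1.33288483] [ 0.08365644 -0.33299953 -0.00453345] 0.013327384188325901
```

View pics/s9.png

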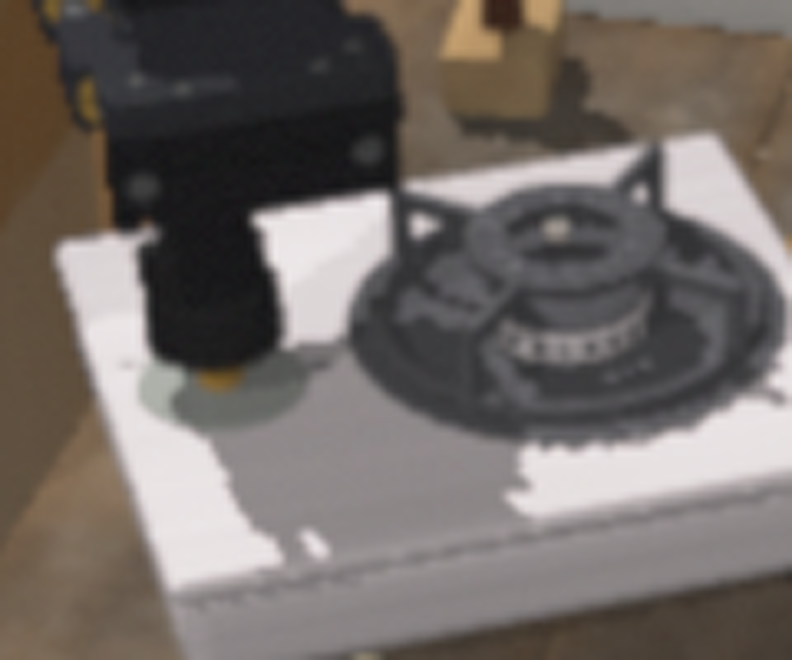

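The knob is sliding down over the stem at (213,360), with only the collar visible at (220,380). No spring force shows yet, so it is engaging. I continue.

move_arm([
  [0,0,0,0.2,0,0,0],
  [0,0,0,0.2,0,0,0],
  [0,0,0,0,0,0,0],
  [0,0,0,0,0,0,0],
])

```text
time_s: 14.9
tool_pos: [0.5099, 0.2258, 0.1084]
tool_rot: [-180.0, 0.0, -179.2]
force: [2.2, 0.6, -1.2]
grip_width: 0.0133
```

move_arm([
  [0,0,0,0.2,0,0,0],
  [0,0,0,0.15,0,0,0],
  [0,0,0,0,0,0,0],
  [0,0,0,0,0,0,0],
])

```text
time_s: 15.23
tool_pos: [0.5099, 0.2259, 0.1054]
tool_rot: [180.0, 0.0, -179.2]
force: [0.4, -0.1, 2.9]
grip_width: 0.0133
```

It reached the top of the bore at z = 0.1055, exactly where "fully home" was predicted. Now I press in.

move_arm([
  [0,0,0,0.2,0,0,0],
  [0,0,0,0.2,0,0,0],
  [0,0,0,0,0,0,0],
  [0,0,0,0,0,0,0],
])

```text
time_s: 15.57
tool_pos: [0.5099, 0.2259, 0.1015]
tool_rot: [180.0, 0.0, -179.2]
force: [-0.4, -1.4, 5.9]
grip_width: 0.0137
```

move_arm([
  [0,0,0,0.2,0,0,0],
  [0,0,0,0.1,0,0,0],
  [0,0,0,0,0,0,0],
  [0,0,0,0,0,0,0],
])

```text
time_s: 15.9
tool_pos: [0.51, 0.226, 0.0992]
tool_rot: [180.0, 0.0, -179.2]
force: [-1.9, -1.7, 9.4]
grip_width: 0.0129
```

move_arm([
  [0,0,0,0.1,0,0,0],
  [0,0,0,0.1,0,0,0],
  [0,0,0,0,0,0,0],
  [0,0,0,0,0,0,0],
  [0,0,0,0,0,0,0],
])

```text
time_s: 16.32
tool_pos: [0.5101, 0.226, 0.0989]
tool_rot: [179.9, 0.0, -179.2]
force: [-5.0, -3.3, 19.4]
grip_width: 0.0134
```

```bash
python3 - <<'E'
from h import *
s=cam("scene"); cv2.imwrite("pics/s10f.png",s["img"][:,:,::-1]); crop(s,225,180,345,280,6.6,"s10.png")
w=cam("wrist"); crop(w,200,170,440,350,3.3,"w10.png")
t=cam("top")
B=lambda x,y:(x/4+300-.4,y/4+130-.4)
cv2.imwrite("pics/t10.png",t["img"][:,:,::-1])
o=env.get_obs();print(o["time_s"],o["tool_pos"],o["tool_rot"],o["force"],o["wrist_torque"],o["grip_width"])
E
```

```text
16.4667 [0.5101063  0.22598544 0.09892574] [ 1.79939991e+02  2.85900994e-02 -1.79254096e+02] [-4.8744481  -2.77372881 19.54418579] [-0.71276819  1.2855669  -0.01031803] 0.013880347975497068
```

View pics/s10.png

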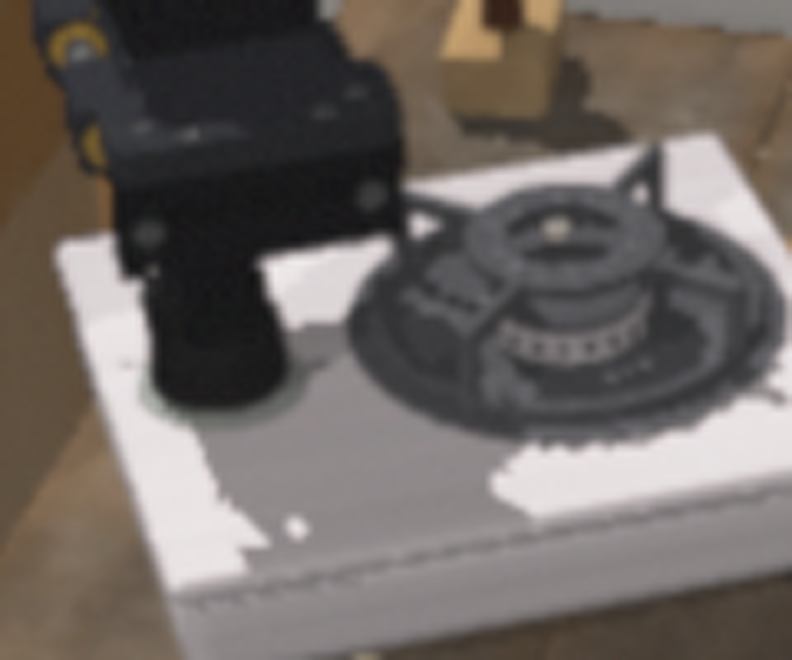

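View pics/s10f.png

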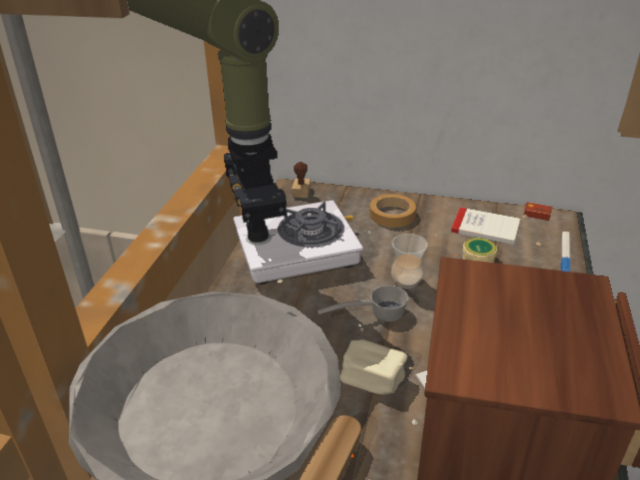

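View pics/w10.png

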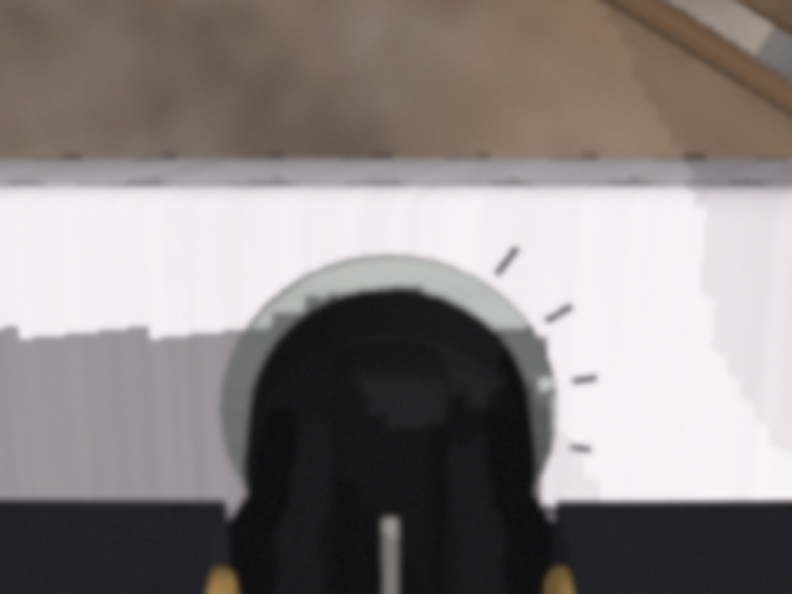

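View pics/t10.png

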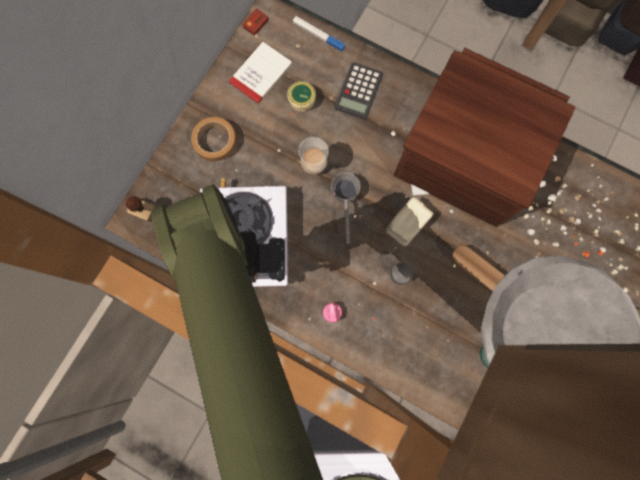

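The knob is seated just above the panel at (220,400) in the scene crop, its line pointing at the burner. The glass (313,155), soap (410,220) and weight (402,272) are where they were in the top view, and the measure stands at (345,187). Force rose from 9 to 19 N with no further travel, so the stem is at its stop. I hand the job in.

```bash
python3 - <<'E'
from h import *
print(job.sign_off()); print(env.get_obs()["force"])
E
```

```text
the job is handed in; nothing more can be done
None
the job is handed in; nothing more can be done
```

The knob is on the valve stem, fully home and pressed in, and the arm was still holding it when I handed the job in. Handing in reports no verdict.

**What I did:** I lifted the tin measure off the burner by its handle and stood it upright on the free counter, with its cup at about (0.69, 0.01). I then gripped the black knob by its bar, turned it about 61° so the pointer faces the burner, slid it down the stem and pressed it in.

**Last checks:**
- **Fully home:** the knob slid on with almost no force and met the spring at tool z = 0.1054, where I had predicted 0.1055.
- **Pressed in:** it travelled about 6.5 mm more to z = 0.0989. It then stopped, with the force rising from 9 to about 19.5 N, so the stem is at its stop. There was also about 5 N of sideways force.
- **Surroundings:** the last pictures show the measure upright and clear of the burner. The tea glass, soap bar, iron weight and pink look-alike appear unmoved, judged by eye.
- **Time:** about 16.5 s of the 58 s.

**Disagreements:**
- **Camera offset:** the scene camera placed the stem and the held knob about 5 mm further in y than the wrist camera did. The offset was the same for both, so I trusted the relative measurement.
- **Lag after moves:** readings taken just after a move lagged by about 2 mm. I corrected the position before the final descent.

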